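# Open the safety-capped stain remover

### The job

Take the lid off the white laundry canister and set it down, not dropped, right way up on the round cork mat. Then press down the red safety cap of the bottle inside, twist it anticlockwise while pressed until it comes free, and lift it straight up; finish while still holding the cap level above the bottle, at least 5 cm clear of its neck. Leave the other things on the counter where they are.

Things in the scene. Friction and masses are not known exactly. Their poses are not given: they have to be found in the camera images.
- canister: White round canister fixed to the counter, 150 mm across, 115 mm high, walls 4 mm. Origin: centre of its underside, z up. A bottle stands in its middle.
- lid: Loose white lid on the canister's rim, 0.25 kg: a shallow inverted pan 156 mm across below, 136 mm at its flat top, 48 mm high, hollow, hiding the bottle's cap. A wooden knob on top: round, 30 mm across, from 54 to 80 mm above the lid's underside, on a thinner 14 mm stem. Origin: centre of the lid's underside (the open rim), z up through the knob.
- mat: Round cork mat fixed to the counter, 240 mm across, 4 mm thick, where the lid goes. Origin: centre of its underside.
- bottle: Blue bottle wedged in the canister, neither turns nor lifts; 90 mm across, centred in the canister. Origin: centre of its underside, on the canister's floor (6 mm above the counter), z up along the neck. The capped neck stands above the canister's rim; with the cap off the neck's top is 139 mm above this origin.
- cap: Red ribbed push-and-turn safety cap, 16-sided, 52 mm across flats, 28 mm high, 30 g, a white mark on top along its +x axis. Origin: centre of its open underside, z up. Seated, its underside is 115 mm above the bottle's origin (6 mm above the canister's rim) and its x axis lies along the bottle's. Fingers can grip its sides from any direction.
- cap_top (a point): Centre of the cap's top. A spring pushes the cap up, 6 N at rest, 11 N fully pressed, 8 mm down, where it stops. It turns only while pressed more than 5 mm. Kept down and turned anticlockwise seen from above, it is free after about 65 degrees, meets a stop at about 80, and then lifts straight off.
- detergent: Green detergent bottle with a blue cap, 72 mm across, 170 mm high, loose; leave alone. Origin: centre of its underside.
- measure: Orange measuring cup, 70 mm across, 60 mm high, loose; leave alone. Origin: centre of its underside.
- brush: Brush lying flat, loose; leave alone. Its long axis is x.
Mind the look-alikes: they are no part of the job. What is shaped like the lid but blue, green or purple is not meant.

How it is judged (in metres and radians):
On the way, in this order (a step that is already met when the one before it is completed fails the run):
1. the lid stands on the cork mat, right way up, let go (z of lid in the frame of mat below 0.012 m and angle between lid's own z axis and vertical below 0.15 rad and horizontal distance between lid and mat below 0.055 m and contact force between lid and the fingers below 0.2 N), for 0.2 s.
2. the cap is pressed down at least 5 mm on the bottle (z of cap in the frame of bottle below 0.11 m and horizontal distance between cap and bottle below 0.004 m), for 0.1 s.
3. the cap, still on the neck, is turned by 50 degrees or more (angle between the x axis of cap and the x axis of bottle, either way round above 0.87 rad and z of cap in the frame of bottle below 0.119 m), for 0.05 s.
At the end, for the whole second after the job is handed in: Lid rests untouched on the mat, right way up, centres within 55 mm; the cap is held still by the fingers, tilt under 0.3 rad, underside at least 45 mm above the neck top, within 40 mm of the bottle axis, touching only the gripper (all of step 1 and linear speed of lid below 0.02 m/s and z of cap in the frame of bottle above 0.184 m and horizontal distance between cap and bottle below 0.04 m and angle between cap's own z axis and vertical below 0.3 rad and contact force between cap and the fingers above 1 N and contact force between cap and bottle below 0.05 N and contact force between cap and canister below 0.05 N and contact force between cap and lid below 0.05 N and linear speed of cap below 0.03 m/s); the arm keeps its last pose, push and grip.
It fails at once if the lid is dropped (falls freely faster than 0.6 m/s) (contact force between lid and anything else below 0.02 N and linear speed of lid above 0.6 m/s).
It fails at once if the detergent bottle, measuring cup or brush is moved more than 40 mm or the first two tipped (distance of any of detergent, measure, brush from where it was at the start of the episode above 0.04 m or angle between any of detergent, measure's own z axis and vertical above 0.4 rad).
It also fails if it takes over 64 s, if anything falls off the work surface, if the arm or the gripper's body presses on something with over 40 N, if the wrist force passes 120 N, or if a joint passes its speed limit or range.

### The arm

A 6-joint arm with a two-finger parallel gripper is mounted at the origin on the work surface. World frame = base frame: x ahead of the robot, y to its left, z up, the work surface at z = 0. Lengths are in mm, angles in rad, forces in N, time in s.
With the tool pointing down it reaches from about 325 to 900 mm from the base axis. Payload 3.5 kg.
Tool frame: the origin (TCP) lies on the mounting face of the last link; the fingertips stand 173 mm ahead of it and the grasp point (between the pads) lies 155 mm ahead of it; z points along the fingers, y is the line along which they close (so a half turn about z gives the same grasp; the last joint's range is limited). The gripper opens to 85 mm and grips with 20 to 120 N. Pads are 22 mm wide; open, the fingers measure 114 mm over their backs; the gripper's body (76 mm by 85 mm) begins 54 mm behind the grasp point. The pads swing forward as they close: fully open they stand 13 mm farther back than shut.
Start: joints at [1.038, 0.276, -0.026, 1.268, 0, 1.467], TCP at [260.437, 568.151, 404.713] pointing down, gripper open.
Joint ranges: [-3.12, 3.12], [-0.85, 1.88], [-1.08, 1.24], [-1.95, 2.15], [-1.57, 1.53], [-3.14, 3.14]. Speed limits (rad/s): [2.57, 2.57, 3.14, 3.14, 3.14, 3.14].

### API

Orientations are given as a unit quaternion [w, x, y, z].
In Python, from plant import read_state, cams, ctrl gives the robot as it stands.
- The arm moves only by the tool step_arm, never from a script. Its argument "steps" is a list that holds one entry, the list of rows, each a list of 5 numbers: the shift along the tool's x, y, z in m, then the turn about the tool's z in rad, then the finger opening in m, from 0 to 0.0854. A call has 1 to 20 rows; each row is the pose to reach, as a shift and turn from the pose commanded when the call began, along the tool's axes at that moment; what a row does not reach only later rows make up. A row lasts 1/10 s, in which the tool goes at most 50 mm and 8.59 degrees, less where a joint would pass 70% of its speed; a pose out of reach is approached as far as the arm can. A call with a gripper value outside its range is refused whole. The fingers move at their own pace and stop on an object; "force" is the grip in N (left out, the last holds). Time passes only in rows, so rows that repeat a pose let the fingers close. It gives the time, the measured TCP pose, the force, the opening and the grip force at its end, in the units of the state.
- read_state(): the state, without advancing time (a new reading comes with each control period).
- cams.grab_frame(name): name is "scene" or "top" or "wrist"; returns a dict with "color" (384x512x3 uint8, red, green, blue), "depth" (384x512 float32, mm along the optical axis (not along the pixel's ray), 0 where there is no reading), "vertical_fov" (degrees; the focal length in pixels is half the picture's height over the tangent of half this angle, whatever the lens; pixels are square), "cx", "cy" (the principal point, pixels), "R" (3x3) and "t" (3): a world point X has camera coordinates R X + t. Camera axes: x right, y down, z forward; pixel columns grow to the right and rows downward; lengths in mm; the calibration is good to about 2 mm. A picture is of the moment at which its call begins.
- ctrl.finish_job(): hands the job in; it is judged then, once.
Trained networks look in the newest picture that a camera, given by its name, has taken for a name from the list of things; names that differ only in an ending like _2 or _b are one class to them, and where a whole thing is asked for, a point or a joint stands for the part that bears it (a point fixed in the world has none). Each returns a list of dicts, best first, with "score" (0 to 1); they miss things now and then, are a little off and sometimes report something else, mostly with a low value. They report only what shows in the picture. A call takes as long as a camera call. They do not tell look-alikes from the thing itself.
- cams.spot_in(camera, label): "point" ([x, y, z] in mm, in world coordinates, good to about 4 mm: the middle of the surface that is visible of it).
- cams.regions_of(camera, label): "mask" (384x512 bool, what is visible of it).
The state is a dict: "t": time; "joint_pos": joint angles; "joint_vel": joint speeds; "effort": joint torques, N m; "position": TCP position; "tool_rot": TCP orientation; "ft_force": force on the tool from outside, world axes, zero at the start; "moment": the same for the moment, N m; "width": finger opening in mm; "grip_force": force on a finger pad.
Only numpy, scipy, OpenCV 4.12 (cv2) and the standard library are available. Lean on these libraries where they do the work, as an engineer would, in place of code of your own. Each camera call takes 0.05 s, during which the arm holds its last target. There are 200 camera calls.

## Working session

There is one attempt and no reset: what is moved stays moved. The work goes in short steps, Python scripts to look and compute and a tool call to move; the robot and the scene stay as the last step left them, time stands still between calls to the robot, and variables do not carry over. Pictures are saved under pics/ and viewed, at most 10 in all, crops included, and the job is handed in when it is done.

Besides the shell and the picture viewer there is one more tool, called after "Emit:" by a JSON object that holds its "method" and its "body". step_arm: Moves the arm, as the interface text tells. Its arguments: {"type":"object","properties":{"steps":{"type":"array","items":{"type":"array","items":{"type":"array","items":{"type":"number"}}}},"force":{"type":"number"}},"required":["steps"]}

```bash
mkdir -p pics
cat > h.py <<'E'
import numpy as np, cv2
from plant import read_state, cams, ctrl
def grab(n):
    f=cams.grab_frame(n); f['f']=f['color'].shape[0]/2/np.tan(np.radians(f['vertical_fov'])/2); return f
def save(f,name,box=None,s=1):
    im=f['color'][:,:,::-1]
    if box: im=im[box[1]:box[3],box[0]:box[2]]
    cv2.imwrite('pics/'+name,cv2.resize(im,None,fx=s,fy=s,interpolation=cv2.INTER_CUBIC))
def cloud(f):
    d=f['depth'];v,u=np.indices(d.shape)
    P=np.stack([(u-f['cx'])/f['f']*d,(v-f['cy'])/f['f']*d,d],-1)
    W=(P-np.array(f['t']))@np.array(f['R']); W[d==0]=np.nan; return W
E
python3 - <<'E'
from h import *
np.set_printoptions(precision=1,suppress=True)
s=read_state();print(s['t'],s['position'],s['tool_rot'],s['ft_force'])
ims=[]
for n in('scene','top'):
    f=grab(n); ims.append(f['color'])
    for l in('lid','mat','canister','detergent','measure','brush'):
        W=cloud(f)
        for a in cams.regions_of(n,l):
            m=a['mask'];v,u=np.nonzero(m);p=W[m];
            print(n,l,round(a['score'],2),'px',u.mean().round(),v.mean().round(),m.sum(),'med',np.nanmedian(p,0),'min',np.nanmin(p,0),'max',np.nanmax(p,0),'rgb',f['color'][m].mean(0))
im=np.vstack(ims); im=cv2.resize(im[:,:,::-1],(400,600));cv2.imwrite('pics/a_small.png',im)
cv2.imwrite('pics/a.png',cv2.resize(np.hstack(ims)[:,:,::-1],(800,300)))
cv2.imwrite('pics/top.png',cv2.resize(ims[1][:,:,::-1],(800,600)))
E
```

```text
0.0 [260.2 567.8 403.6] [-0.   0.2  1.  -0. ] [-0.6 -1.1 -0.8]
scene lid 0.9 px 362.0 258.0 1565 med [383.7 367.   47.6] min [298.7 287.8  -0.9] max [442.  429.   85.4] rgb [ 51.4  80.  138.4]
scene lid 0.82 px 337.0 215.0 1222 med [326.9 167.9  47.2] min [201.   77.1  -4. ] max [390.1 223.2  84.7] rgb [ 69.2 130.7  68.8]
scene lid 0.71 px 295.0 217.0 1584 med [537.9 197.  162.4] min [398.1 -41.7  -3. ] max [600.5 255.3 199.5] rgb [195.2 185.  163.7]
scene lid 0.57 px 237.0 264.0 1602 med [747.5 188.8  47.4] min [669.5  98.9  -0.7] max [812.1 244.2  84.6] rgb [120.6  59.3 116.9]
scene mat 0.96 px 254.0 191.0 1908 med [ 501.  -126.6    4.6] min [ 377.3 -260.6   -4.6] max [615.8 -10.4  14.4] rgb [214.3 152.1 102.3]
scene canister 0.65 px 292.0 246.0 941 med [568.9 233.8  59.9] min [457.9 133.9  -3. ] max [598.9 252.8 117.5] rgb [113.9 102.9  88.4]
scene detergent 0.86 px 315.0 289.0 967 med [616.4 419.2 103.5] min [504.5 306.6  -1. ] max [638.8 441.7 175.3] rgb [ 72.4 101.3  75.3]
scene measure 0.88 px 194.0 210.0 355 med [ 764.2 -109.9   40.1] min [ 730.7 -214.9   -3.1] max [797.5 -75
[... 539 characters left out ...]
4.1] rgb [ 52.6 117.9  49.6]
top lid 0.72 px 210.0 140.0 1371 med [726.3 163.4  47.5] min [659.   94.6   0.9] max [803.5 239.2  86. ] rgb [111.2  54.4 105.7]
top mat 0.74 px 294.0 205.0 3461 med [ 495.4 -129.9    3.9] min [ 375.9 -247.4   -5.3] max [615.1 -11.9  13.2] rgb [162.  105.9  55.7]
top detergent 0.98 px 139.0 177.0 543 med [595.  390.  114.2] min [564.2 367.5  -3.8] max [646.6 480.3 176. ] rgb [55.4 82.1 60.7]
top measure 0.59 px 288.0 129.0 337 med [ 768.4 -115.    14.1] min [ 728.4 -152.4   -4. ] max [795.6 -78.9  66.8] rgb [142.4  81.   30.6]
top brush 0.86 px 385.0 189.0 520 med [ 550.9 -455.6   17.4] min [ 436.  -491.9   -5.2] max [ 629.7 -430.1   26.5] rgb [138.  116.8  92.2]
```

View pics/top.png

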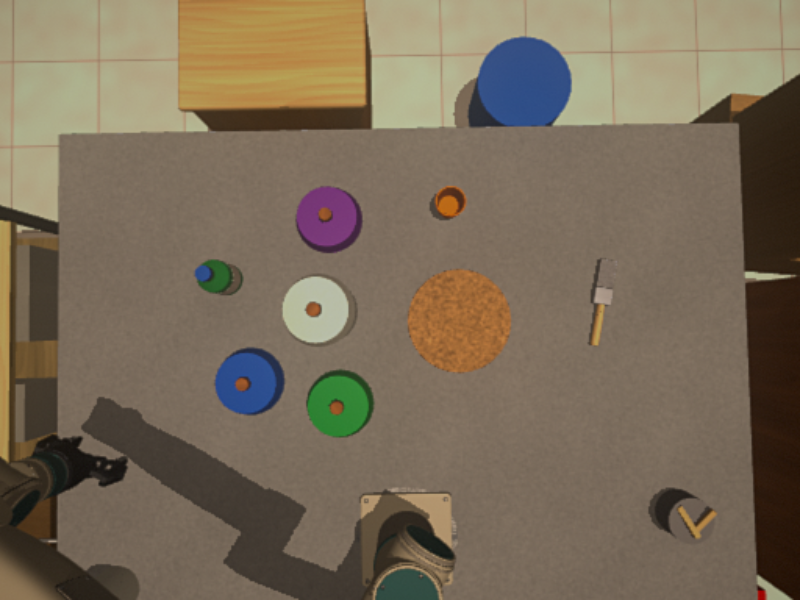

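View pics/a.png

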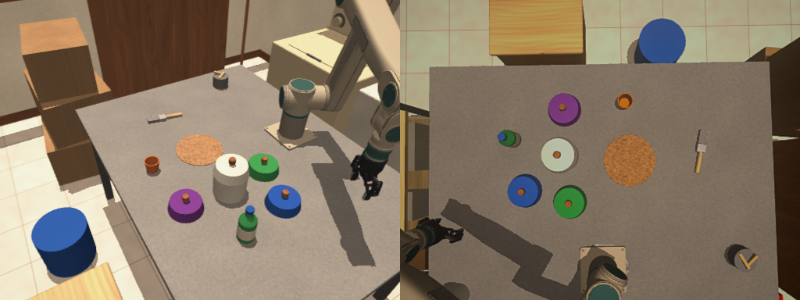

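Run:
```python
from h import *
np.set_printoptions(precision=3,suppress=True)
f=grab('top');save(f,'crop.png',(120,100,350,280),3)
W=cloud(f)
d=lambda m:(m.sum(),np.nanmean(W[m],0),np.nanmin(W[m],0),np.nanmax(W[m],0))
near=np.hypot(W[...,0]-525,W[...,1]-175)<100
print('knob',d(near&(W[...,2]>188)))
m=near&(abs(W[...,2]-163)<6); print('lidtop',d(m))
f2=grab('scene');W2=cloud(f2);near=np.hypot(W2[...,0]-525,W2[...,1]-175)<100
m=near&(W2[...,2]>188);print('knob scene',m.sum(),np.nanmean(W2[m],0),np.nanmin(W2[m],0),np.nanmax(W2[m],0))
m=near&(abs(W2[...,2]-163)<4);print('lidtop scene',m.sum(),np.nanmin(W2[m],0),np.nanmax(W2[m],0))
s=read_state();R=s['tool_rot'];print(R,s['position'])
from scipy.spatial.transform import Rotation as Ro
M=Ro.from_quat([R[1],R[2],R[3],R[0]]).as_matrix();print(M)
print(f['R'],f['t'])
```

```text
knob (np.int64(74), array([522.345, 177.525, 194.732]), array([508.34 , 164.893, 190.306]), array([536.38 , 190.733, 199.464]))
lidtop (np.int64(1360), array([522.054, 176.837, 162.996]), array([454.577, 109.444, 157.121]), array([589.397, 244.161, 168.891]))
knob scene 59 [525.318 179.553 194.285] [509.707 161.068 188.021] [538.577 194.085 199.805]
lidtop scene 858 [454.97  107.985 159.125] [591.027 247.654 166.988]
[-0.     0.213  0.977  0.   ] [260.415 568.163 404.736]
[[-0.909  0.417 -0.   ]
 [ 0.417  0.909  0.   ]
 [ 0.     0.    -1.   ]]
[[-0.017 -1.     0.002]
 [-0.999  0.017 -0.038]
 [ 0.038 -0.002 -0.999]] [   2.202  538.492 1318.663]
```

View pics/crop.png

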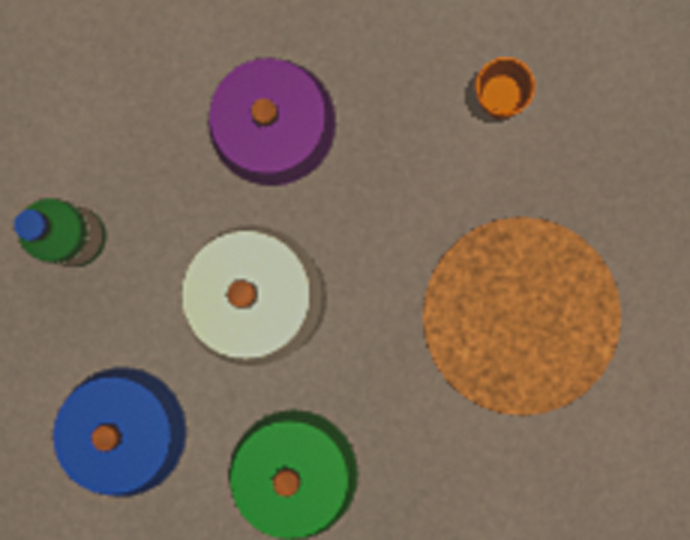

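The white lid (crop 245,295) on the canister is the one meant. The purple (268,121), blue (120,433) and green (288,482) ones on the counter are look-alikes. Moving above the white lid.

Emit:
{"method": "step_arm", "body": {"steps": [[[-0.401,-0.246,0,0,0.085],[-0.401,-0.246,0,0,0.085],[-0.401,-0.246,0,0,0.085],[-0.401,-0.246,0,0,0.085],[-0.401,-0.246,0,0,0.085],[-0.401,-0.246,0,0,0.085],[-0.401,-0.246,0,0,0.085],[-0.401,-0.246,0,0,0.085],[-0.401,-0.246,0,0,0.085],[-0.401,-0.246,0,0,0.085],[-0.401,-0.246,0,0,0.085],[-0.401,-0.246,0,0,0.085],[-0.401,-0.246,0,0,0.085],[-0.401,-0.246,0,0,0.085],[-0.401,-0.246,0,0,0.085]]]}}

```text
t: 2.3
position: [521.9, 178.4, 404.8]
tool_rot: [0.0, 0.212, 0.977, 0.0]
ft_force: [-0.6, -0.2, -0.6]
width: 85.1
grip_force: 0.0
```

Run:
```python
from h import *
np.set_printoptions(precision=3,suppress=True)
f=grab('wrist');save(f,'w1.png')
W=cloud(f);near=np.hypot(W[...,0]-522,W[...,1]-177)<40
m=near&(W[...,2]>190)&(W[...,2]<198)
print('knob',m.sum(),np.nanmean(W[m],0),np.nanmin(W[m],0),np.nanmax(W[m],0))
s=read_state();print(s['t'],s['position'],s['tool_rot'],s['joint_pos'],s['width'])
```

```text
knob 1188 [518.476 177.436 195.124] [505.185 162.236 190.064] [534.072 191.558 197.375]
2.35 [521.96  178.269 404.771] [-0.     0.212  0.977  0.   ] [ 0.212  0.147 -0.188  1.236  0.     0.64 ] 85.00633785574873
```

Emit:
{"method": "step_arm", "body": {"steps": [[[0.001,0,0.03,0,0.085],[0.001,0,0.05,0,0.085],[0.001,0,0.062,0,0.085],[0.001,0,0.062,0,0.02],[0.001,0,0.062,0,0.02],[0.001,0,0.062,0,0.02],[0.001,0,0.062,0,0.02],[0.001,0,0.062,0,0.02],[0.001,0,0.062,0,0.02],[0.001,0,0.062,0,0.02]]], "force": 50}}

```text
t: 3.35
position: [522.2, 177.9, 344.3]
tool_rot: [0.001, 0.213, 0.977, 0.0]
ft_force: [0.2, -0.7, 6.5]
width: 28.4
grip_force: 50.0
```

Emit:
{"method": "step_arm", "body": {"steps": [[[0,0,-0.005,0,0.02],[0,0,-0.015,0,0.02],[0,0,-0.03,0,0.02],[0,0,-0.05,0,0.02],[0,0,-0.07,0,0.02],[0,0,-0.07,0,0.02],[0,0,-0.07,0,0.02]]]}}

```text
t: 4.05
position: [521.5, 177.9, 412.5]
tool_rot: [0.0, 0.213, 0.977, 0.0]
ft_force: [-0.4, -0.4, -3.6]
width: 28.4
grip_force: 49.7
```

Run:
```python
from h import *
np.set_printoptions(precision=3,suppress=True)
f=grab('scene');save(f,'s2.png',(180,120,380,300),3)
s=read_state();print(s['t'],s['position'],s['tool_rot'],s['width'],s['ft_force'])
W=cloud(f);near=np.hypot(W[...,0]-522,W[...,1]-177)<76
z=W[near][:,2];print(np.histogram(z,np.arange(100,300,10)))
```

```text
4.1 [521.113 177.79  411.637] [-0.001  0.213  0.977 -0.   ] 28.152194275678514 [-0.425 -0.143 -2.737]
(array([175, 118,  28,   3,   0,   0,   0,   0,  27,  91, 132, 136, 239,
       723,   9,  32,  34,   7,  11]), array([100, 110, 120, 130, 140, 150, 160, 170, 180, 190, 200, 210, 220,
       230, 240, 250, 260, 270, 280, 290]))
```

View pics/s2.png

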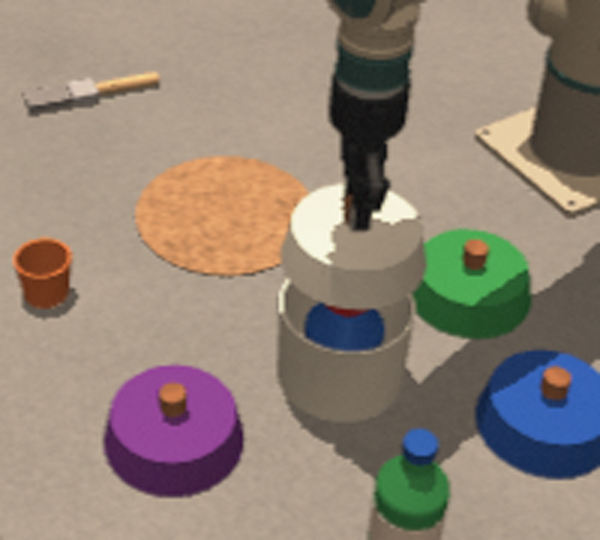

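The lid is held level above the canister (crop 350,240), with the red cap below it at (345,310). Carrying it to the mat.

Emit:
{"method": "step_arm", "body": {"steps": [[[-0.008,-0.023,0,0,0.02],[-0.02,-0.055,0,0,0.02],[-0.032,-0.088,0,0,0.02],[-0.044,-0.122,0,0,0.02],[-0.056,-0.156,0,0,0.02],[-0.068,-0.19,0,0,0.02],[-0.08,-0.224,0,0,0.02],[-0.092,-0.256,0,0,0.02],[-0.1,-0.278,0,0,0.02],[-0.105,-0.29,0,0,0.02],[-0.105,-0.29,0.03,0,0.02],[-0.105,-0.29,0.06,0,0.02],[-0.105,-0.29,0.09,0,0.02],[-0.105,-0.29,0.12,0,0.02],[-0.105,-0.29,0.145,0,0.02],[-0.105,-0.29,0.16,0,0.02],[-0.105,-0.29,0.165,0,0.02],[-0.105,-0.29,0.165,0,0.02]]]}}

```text
t: 5.9
position: [495.6, -128.9, 246.5]
tool_rot: [-0.001, 0.213, 0.977, 0.0]
ft_force: [-0.2, -0.2, -3.7]
width: 28.4
grip_force: 50.0
```

Emit:
{"method": "step_arm", "body": {"steps": [[[0,0,0.005,0,0.02],[0,0,0.009,0,0.02],[0,0,0.011,0,0.02],[0,0,0.013,0,0.02],[0,0,0.014,0,0.02],[0,0,0.014,0,0.02]]]}}

```text
t: 6.5
position: [496.1, -129.5, 233.7]
tool_rot: [-0.0, 0.213, 0.977, 0.0]
ft_force: [0.5, 0.1, -3.8]
width: 28.5
grip_force: 50.0
```

Emit:
{"method": "step_arm", "body": {"steps": [[[0,0,0.001,0,0.02],[0,0,0.002,0,0.02],[0,0,0.003,0,0.02],[0,0,0.003,0,0.02]]]}}

```text
t: 6.9
position: [496.3, -129.6, 233.2]
tool_rot: [0.0, 0.213, 0.977, -0.0]
ft_force: [-6.3, 1.4, 14.4]
width: 28.2
grip_force: 52.1
```

Contact with the mat (14 N up). Opening the fingers and retreating.

Emit:
{"method": "step_arm", "body": {"steps": [[[0,0,-0.002,0,0.02],[0,0,-0.002,0,0.085],[0,0,-0.002,0,0.085],[0,0,-0.002,0,0.085],[0,0,-0.002,0,0.085],[0,0,-0.002,0,0.085],[0,0,-0.002,0,0.085],[0,0,-0.03,0,0.085],[0,0,-0.07,0,0.085],[0,0,-0.12,0,0.085],[0,0,-0.17,0,0.085],[0,0,-0.19,0,0.085],[0,0,-0.19,0,0.085]]]}}

```text
t: 8.2
position: [497.5, -130.0, 425.4]
tool_rot: [0.004, 0.213, 0.977, -0.001]
ft_force: [0.5, 0.0, -0.4]
width: 85.2
grip_force: 0.0
```

Run:
```python
from h import *
np.set_printoptions(precision=3,suppress=True)
s=read_state();print(s['t'],s['position'],s['tool_rot'],s['joint_pos'],s['width'])
f=grab('top');save(f,'t3.png',(120,100,350,280),3)
W=cloud(f);rgb=f['color'].astype(int)
def d(m,t): print(t,m.sum(),np.nanmean(W[m],0),(np.nanmin(W[m],0)+np.nanmax(W[m],0))/2,np.nanmin(W[m],0),np.nanmax(W[m],0))
near=np.hypot(W[...,0]-522,W[...,1]-177)<45
d(near&(W[...,2]>142)&(W[...,2]<157),'captop')
d((np.hypot(W[...,0]-495,W[...,1]+130)<90)&(W[...,2]>45)&(W[...,2]<58),'lidtop')
f=grab('scene');W=cloud(f);near=np.hypot(W[...,0]-522,W[...,1]-177)<45
d(near&(W[...,2]>144)&(W[...,2]<155),'captop scene')
```

```text
8.2 [ 497.497 -130.016  425.378] [ 0.004  0.213  0.977 -0.001] [-0.381  0.065 -0.235  1.261  0.     0.048] 85.23215218921897
captop 206 [522.43  177.525 149.304] [522.102 176.824 148.643] [496.223 152.443 143.221] [547.981 201.204 154.066]
lidtop 451 [495.454 -99.487  51.692] [ 498.887 -109.84    51.491] [ 432.555 -159.322   45.027] [565.22  -60.358  57.954]
captop scene 164 [524.821 178.538 149.579] [523.683 177.533 149.515] [496.749 151.399 144.362] [550.617 203.667 154.667]
```

View pics/t3.png

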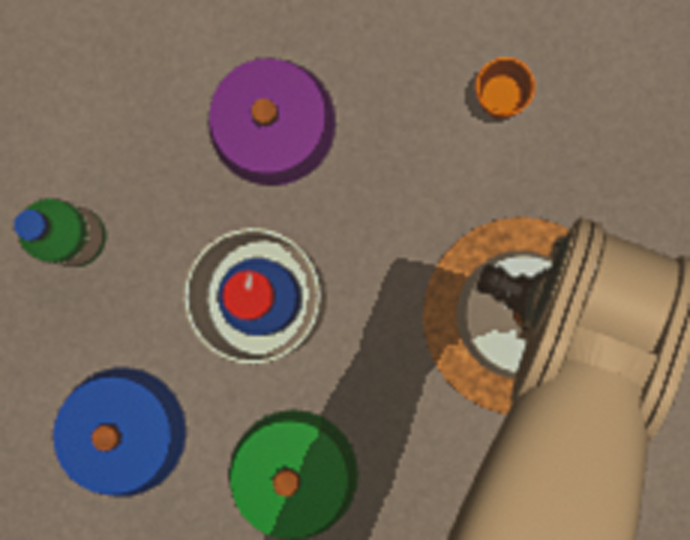

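Lid sits on the cork mat (crop ~520,310); cap with its mark at (248,290), at the expected height of 149 mm. Moving over the cap.

Emit:
{"method": "step_arm", "body": {"steps": [[[0.105,0.29,0,0,0.085],[0.105,0.29,0,0,0.085],[0.105,0.29,0,0,0.085],[0.105,0.29,0,0,0.085],[0.105,0.29,0,0,0.085],[0.105,0.29,0,0,0.085],[0.105,0.29,0,0,0.085],[0.105,0.29,0.03,0,0.085],[0.105,0.29,0.03,0,0.085],[0.105,0.29,0.03,0,0.085],[0.105,0.29,0.03,0,0.085]]]}}

```text
t: 9.4
position: [521.7, 177.0, 390.9]
tool_rot: [-0.0, 0.214, 0.977, -0.0]
ft_force: [0.3, 0.9, -0.0]
width: 85.0
grip_force: 0.0
```

Run:
```python
from h import *
np.set_printoptions(precision=3,suppress=True)
s=read_state();print(s['t'],s['position'],s['tool_rot'],s['width'])
f=grab('wrist');save(f,'w4.png')
W=cloud(f);rgb=f['color'].astype(int)
def d(m,t): print(t,m.sum(),np.nanmean(W[m],0),(np.nanmin(W[m],0)+np.nanmax(W[m],0))/2,np.nanmin(W[m],0),np.nanmax(W[m],0))
near=np.hypot(W[...,0]-522,W[...,1]-177)<45
top=near&(abs(W[...,2]-149)<4)
d(top,'captop')
wm=top&(rgb[...,1]>120)&(rgb[...,2]>100);d(wm,'mark')
blue=near&(rgb[...,2]>rgb[...,0]+30);d(blue,'blue')
v,u=np.nonzero(top);h=cv2.convexHull(np.c_[W[top][:,0],W[top][:,1]].astype(np.float32))[:,0]
print(cv2.minEnclosingCircle(h))
f=grab('top');W=cloud(f);
near=(np.hypot(W[...,0]-495,W[...,1]+130)<90)
d(near&(abs(W[...,2]-52)<5),'lidtop');d(near&(W[...,2]>75)&(W[...,2]<95),'knob')
```

```text
9.4 [521.678 177.043 390.877] [-0.     0.214  0.977 -0.   ] 84.98768050331898
captop 2898 [518.84  177.179 149.572] [519.764 176.934 148.395] [493.49  150.853 145.131] [546.039 203.015 151.659]
mark 106 [534.659 174.865 150.057] [534.583 174.516 150.043] [526.292 171.467 148.486] [542.874 177.564 151.599]
blue 2292 [501.996 185.011  92.286] [517.289 176.444 114.519] [477.134 132.738  80.2  ] [557.444 220.15  148.838]
((519.6500244140625, 176.7231903076172), 26.47809600830078)
lidtop 1084 [ 497.281 -127.674   51.809] [ 496.998 -128.724   52.036] [ 428.794 -196.956   47.079] [565.203 -60.492  56.992]
knob 63 [ 497.734 -127.886   83.413] [ 498.105 -127.619   82.555] [ 484.412 -141.558   75.184] [ 511.798 -113.681   89.926]
```

View pics/w4.png

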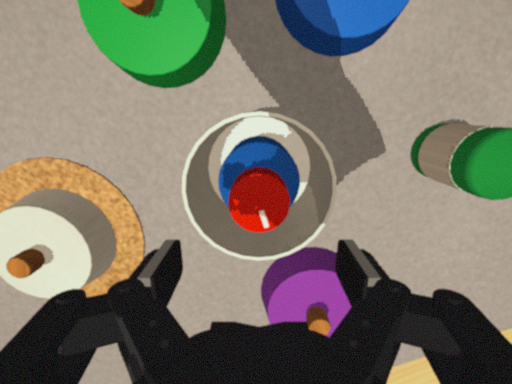

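Emit:
{"method": "step_arm", "body": {"steps": [[[0,0,0.03,0,0.085],[0,0,0.06,0,0.085],[0,0,0.085,0,0.085],[0,0,0.1,0,0.085],[0,0,0.104,0,0.085],[0,0,0.104,0,0.085],[0,0,0.104,0,0.045],[0,0,0.104,0,0.045],[0,0,0.104,0,0.045],[0,0,0.104,0,0.045],[0,0,0.104,0,0.045],[0,0,0.104,0,0.045],[0,0,0.104,0,0.045]]], "force": 70}}

```text
t: 10.8
position: [522.2, 177.8, 288.3]
tool_rot: [0.001, 0.213, 0.977, 0.0]
ft_force: [-1.0, -1.9, 6.1]
width: 50.6
grip_force: 71.6
```

Emit:
{"method": "step_arm", "body": {"steps": [[[0,0,0.003,0,0.045],[0,0,0.006,0,0.045],[0,0,0.008,0,0.045],[0,0,0.01,0,0.045],[0,0,0.01,0,0.045],[0,0,0.01,0,0.045]]]}}

```text
t: 11.4
position: [522.2, 177.8, 280.6]
tool_rot: [0.002, 0.213, 0.977, 0.0]
ft_force: [-6.3, -1.4, 17.9]
width: 50.8
grip_force: 72.9
```

Emit:
{"method": "step_arm", "body": {"steps": [[[0,0,0.001,-0.1,0.045],[0,0,0.001,-0.2,0.045],[0,0,0.001,-0.3,0.045],[0,0,0.001,-0.4,0.045],[0,0,0.001,-0.5,0.045],[0,0,0.001,-0.6,0.045],[0,0,0.001,-0.7,0.045],[0,0,0.001,-0.8,0.045],[0,0,0.001,-0.9,0.045],[0,0,0.001,-1.0,0.045],[0,0,0.001,-1.1,0.045],[0,0,0.001,-1.2,0.045],[0,0,0.001,-1.28,0.045],[0,0,0.001,-1.33,0.045],[0,0,0.001,-1.33,0.045],[0,0,0.001,-1.33,0.045]]]}}

```text
t: 13.0
position: [522.5, 178.6, 280.5]
tool_rot: [0.003, -0.435, 0.9, 0.0]
ft_force: [-6.5, 0.5, 22.3]
width: 51.1
grip_force: 73.1
```

Run:
```python
from h import *
np.set_printoptions(precision=3,suppress=True)
s=read_state();print(s['t'],s['position'],s['tool_rot'],s['width'],s['ft_force'],s['moment'],s['joint_pos'])
f=grab('scene');save(f,'s5.png',(240,160,340,260),6)
```

```text
13.0 [522.479 178.623 280.467] [ 0.003 -0.435  0.9    0.   ] 51.11910061790174 [-6.454  0.459 22.301] [-0.001  1.426 -0.073] [ 0.212  0.244 -0.347  0.975  0.002 -0.689]
```

View pics/s5.png

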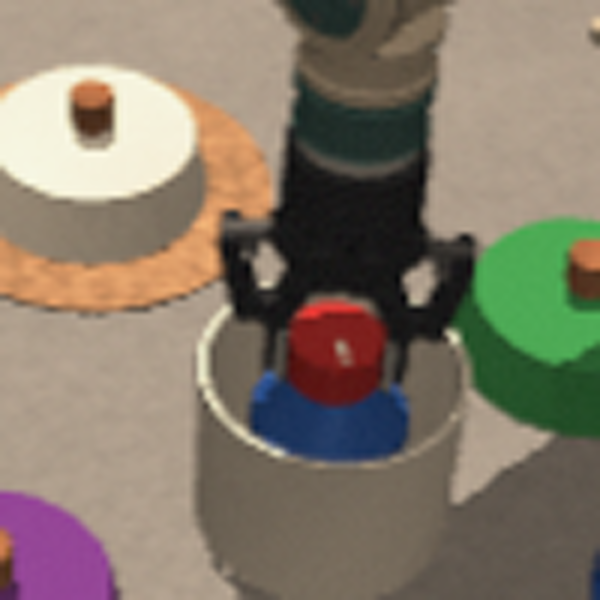

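The cap is gripped at (337,350) in the crop and its mark has swung toward the camera (+y), so it turned. Lifting.

Emit:
{"method": "step_arm", "body": {"steps": [[[0,0,-0.004,0,0.045],[0,0,-0.01,0,0.045],[0,0,-0.018,0,0.045],[0,0,-0.03,0,0.045],[0,0,-0.045,0,0.045],[0,0,-0.06,0,0.045],[0,0,-0.075,0,0.045],[0,0,-0.09,0,0.045],[0,0,-0.1,0,0.045],[0,0,-0.1,0,0.045],[0,0,-0.1,0,0.045],[0,0,-0.1,0,0.045],[0,0,-0.1,0,0.045]]]}}

```text
t: 14.35
position: [521.2, 177.8, 374.7]
tool_rot: [-0.001, -0.435, 0.9, 0.0]
ft_force: [-0.2, 0.3, -0.1]
width: 50.9
grip_force: 72.6
```

Run:
```python
from h import *
np.set_printoptions(precision=3,suppress=True)
s=read_state();print(s['t'],s['position'],s['tool_rot'],s['width'],s['ft_force'],s['grip_force'])
f=grab('scene');save(f,'s6.png',(220,120,340,260),4)
W=cloud(f);rgb=f['color'].astype(int)
m=(rgb[...,0]>rgb[...,1]*2.5)&(rgb[...,0]>rgb[...,2]*2.5)&(np.hypot(W[...,0]-522,W[...,1]-177)<50)&(W[...,2]>100)
print(m.sum(),np.percentile(W[m],[2,50,98],axis=0))
```

```text
14.35 [521.195 177.779 374.702] [-0.001 -0.435  0.9    0.   ] 50.89250056998104 [-0.201  0.301 -0.131] 72.57673454470932
218 [[499.872 154.098 213.796]
 [527.659 185.082 234.217]
 [548.546 202.97  238.825]]
```

View pics/s6.png

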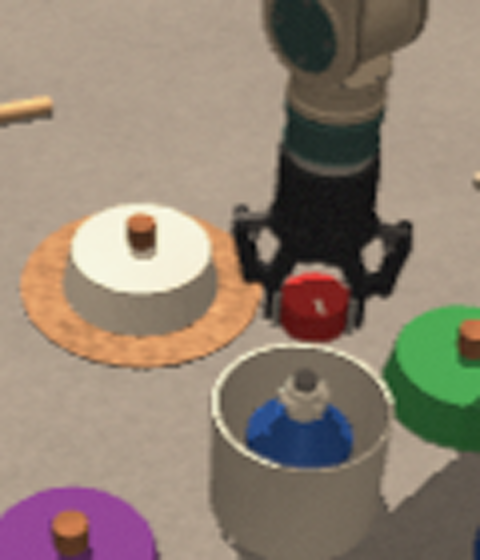

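The cap is held level at (315,305), its underside about 207 mm against the neck top at 145 mm. The neck is bare at (305,390) and the lid is on the mat at (140,265). Handing in.

```bash
python3 -c "
from h import *
print(ctrl.finish_job())"
```

```text
the job is handed in; nothing more can be done
None
```

The job is handed in at about 14 s of the 64 s allowed (no verdict was returned): the lid is right way up on the cork mat about 3 mm off centre, and the freed red cap is held level about 60 mm above the bottle's neck.

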